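# Slide the sample plate home under the leaf spring

### The arm

A 6-joint arm with a two-finger parallel gripper is mounted at the origin on the work surface. World frame = base frame: x ahead of the robot, y to its left, z up, the work surface at z = 0. Lengths are in mm, angles in rad, forces in N, time in s.
With the tool pointing down it reaches from about 350 to 775 mm from the base axis. Payload 7.3 kg.
Tool frame: the origin (TCP) lies on the centre line of the jaws, within the pads' length; the fingertips stand 22 mm ahead of it and the grasp point (between the pads) lies 3 mm ahead of it (bot.finger_overhang is the distance from the TCP to the fingertips, in mm); y points along the fingers, z is the direction in which the jaws open and shut, and the axes are right-handed (so a half turn about y gives the same grasp; the last joint's range is limited). The gripper opens to 92 mm and grips with 3 to 60 N. Pads are 19 mm wide; open, the fingers measure 130 mm over their backs; the gripper's body (75 mm by 190 mm) begins 47 mm behind the grasp point.
Start: joints at [-1.274, 0.342, 1.524, -0, 1.275, -0.146], TCP at [224.971, -474.374, 248.741] pointing down, gripper open.
Joint ranges: [-2.53, 2.53], [-0.77, 2.02], [0.04, 2.7], [-1, 4.14], [0.28, 2.66], [-3.11, 3.11]. Speed limits (rad/s): [2.57, 2.57, 3.14, 3.14, 3.14, 3.14].

### API

Orientations are given as [roll, pitch, yaw] about the fixed x, y, z axes, in that order (R = Rz(yaw) Ry(pitch) Rx(roll)).
In Python, from plant import bot, viewer, find_in, spot_point gives the robot as it stands.
- The arm moves only by the tool send_rows, never from a script. Its argument "moves" is a list of rows, each a list of 3 entries, a list of its own where there are three numbers: the shift along the tool's x, y, z in mm, then the turn, a rotation vector about the tool's x, y, z in degrees, then the finger opening in mm, from 0 to 91.8. A call has 1 to 20 rows; each row shifts and turns the pose as measured when the row begins, along the tool's axes as they then stand; what a row does not reach is not made up. A row lasts 1/8 s, in which the tool goes at most 62.5 mm and 10.7 degrees, less where a joint would pass 70% of its speed; a pose out of reach is approached as far as the arm can. A call with a gripper value outside its range is refused whole. The fingers move at their own pace and stop on an object; the grip force is fixed at half the most. Time passes only in rows, so rows that do not move let the fingers close. It gives the time, the measured TCP pose, the force and the opening at its end, in the units of the state.
- bot.get_obs(): the state, without advancing time (a new reading comes with each control period).
- viewer.capture(name): name is "scene" or "top" or "wrist"; returns the picture (400x640x3 uint8, blue, green, red); there is no depth.
- viewer.camera_model(name): a dict with "fx", "fy", "cx", "cy" (pixels), "rvec" (rotation vector, rad) and "tvec" (3), from world to camera coordinates, as OpenCV has them. Camera axes: x right, y down, z forward; pixel columns grow to the right and rows downward; lengths in mm; the calibration is good to about 2 mm. The wrist camera is an equidistant fisheye: a pixel r from the principal point sees the ray r / f radians off the axis. A picture is of the moment at which its call begins: read the wrist's pose just before it. camera_model takes no time and is no camera call; for the wrist camera it gives the pose at the moment of the call.
- bot.close_job(): hands the job in, once; it reports no verdict.
Trained networks look in the newest picture that a camera, given by its name, has taken for a name from the list of things; names that differ only in an ending like _2 or _b are one class to them, and where a whole thing is asked for, a point or a joint stands for the part that bears it (a point fixed in the world has none). Each returns a list of dicts, best first, with "conf" (0 to 1); they miss things now and then, are a little off and sometimes report something else, mostly with a low value. They report only what shows in the picture. A call takes as long as a camera call. They do not tell look-alikes from the thing itself.
- find_in(camera, thing): "extent" ([centre column, centre row, width, height] in pixels, round what is visible of it).
- spot_point(camera, thing): "point" ([column, row] in pixels: a listed point, or the origin of a listed thing).
The state is a dict: "time": time; "joint_positions": joint angles; "dq": joint speeds; "tau": joint torques, N m; "tool_pos": TCP position; "tcp_rot": TCP orientation; "contact_force": force on the tool from outside, world axes, zero at the start; "moment": the same for the moment, N m; "grip_width": finger opening in mm.
Only numpy, scipy, OpenCV 4.12 (cv2) and the standard library are available. Lean on these libraries where they do the work, as an engineer would, in place of code of your own. Each camera call takes 0.05 s, during which the arm holds its last target.

### The job

Put the sample plate away in its display holder: with closed fingertips press hard on its low thumb pad so that it sinks with the sprung bed, and keeping it pressed slide it under the brass bridge and the leaf spring until it is fully home against the end stop, then let go. Only press and push it, without ramming it against the bridge, never lift it out of its channel, and leave the bowl, ring cone, bangle and brush where they are.

Things in the scene. Friction and masses are not known exactly. Their poses are not given: they have to be found in the camera images.
- holder: Fixed dark wood holder on the table, 240 mm long (x), 92 mm wide (y). Its own +x is the way the plate slides home. Origin at table level on the channel's centre line, where the plate's step stands when home; z up. Channel 75 mm wide between rails with tops at z 35 mm; rear wall 34 mm high, inner face at x -142 mm; end stop 50 mm high, face at x +75 mm.
- bridge: Origin at the centre of the lower near edge of the rigid brass bridge that crosses the holder's channel: holder x +14 mm, z 49 mm. The bridge is 10 mm deep along x, 112 mm wide, its top at z 57 mm.
- leaf (a joint): How far the brass leaf spring is lifted, in rad: 0 hanging free. It is 34 mm wide, rooted on the bridge, and slopes down along the channel from holder x +24 to +74 mm. The sliding plate lifts it by about 0.2; it then presses on the plate with 3 to 6 N.
- plate: Loose light wood plate in the channel, 72 mm wide, 125 mm long, 0.14 to 0.28 kg, axes along the holder's. Origin on its underside, below the step. x -50 to 0: low thumb pad, 14 mm thick; x 0 to +75 mm: raised field, 24 mm thick. The step is an upright face 10 mm high to push against. Start: origin at holder x -90 to -70 mm, underside at z 30 mm, 5 mm too high for the bridge. Home: origin at holder x 0.
- thumb (a point): Centre of the thumb pad's top face on the plate: plate x -25 mm, 14 mm above the underside.
- bed (a joint): How far the level felt-covered sprung bed under the plate is pressed down, in m: 0 raised, 0.011 bottomed. It starts to sink at 4 to 6 N on the plate and takes 0.9 N more per mm. From 0.005 on the plate clears the bridge; slide at 0.007 to 0.010, pushing forward with some 5 to 15 N. Let go under the bridge, the plate rises against it (bed about 0.005).
- bowl: Bystander: wooden bowl of rings, 112 mm across, 30 mm high, beside the holder. Origin under its centre.
- ring_cone: Bystander: wooden ring cone, 48 mm foot, 78 mm high. Origin under its centre.
- bangle: Bystander: brass bangle lying flat, 68 mm across, 12 mm high. Origin under its centre.
- polish_brush: Bystander: flat wooden-handled brush lying on the table beside the holder, about 200 mm long, lower than 30 mm; its origin is under its middle, handle towards its -x.
Mind the look-alikes: they are no part of the job. What is shaped like the plate but purple or turquoise is not meant.

How it is judged (in metres and radians):
On the way, in this order (a step that is already met when the one before it is completed fails the run):
1. the plate is pressed down by the fingers so that the sprung bed sinks by 4.5 mm or more, before the plate is under the bridge and not by wedging it against the bridge (value of joint bed above 0.0045 m and contact force between the fingers and plate above 2 N and x of plate in the frame of holder below -0.058 m and angle between plate's own z axis and vertical below 0.04 rad and contact force between plate and bridge below 12 N), for 0.05 s.
2. still pressed down, the plate goes under the bridge and the leaf spring (value of joint bed above 0.004 m and contact force between the fingers and plate above 2 N and x of plate in the frame of holder above -0.03 m), for 0.02 s.
At the end, for the whole second after the job is handed in: The plate is fully home: within 5 mm of the end stop, lying level and straight in the channel, held down under the bridge and the leaf spring, at rest and let go (x of plate in the frame of holder between -0.005 and 0.004 m and z of plate in the frame of holder between 0.016 and 0.0275 m and angle between the x axis of plate and the x axis of holder, either way round below 0.06 rad and angle between plate's own z axis and vertical below 0.06 rad and linear speed of plate below 0.01 m/s); the robot touches nothing.
It fails at once if the plate is rammed against the bridge with more than 30 N (contact force between plate and bridge above 30 N).
It fails at once if the plate is lifted more than 7 mm above where it lay, or tipped by more than 0.25 rad (z of plate in the frame of holder above 0.037 m or angle between plate's own z axis and vertical above 0.25 rad).
It fails at once if the bowl, ring cone, bangle or brush is moved by more than 20 mm (distance of any of bowl, ring_cone, bangle, polish_brush from where it was at the start of the episode above 0.02 m).
It also fails if it takes over 35 s, if anything falls off the work surface, if the arm or the gripper's body presses on something with over 40 N, if the wrist force passes 120 N, or if a joint passes its speed limit or range.

## Working session

There is one attempt and no reset: what is moved stays moved. The work goes in short steps, Python scripts to look and compute and a tool call to move; the robot and the scene stay as the last step left them, time stands still between calls to the robot, and variables do not carry over. Pictures are saved under pics/ and viewed, and the job is handed in when it is done.

Besides the shell and the picture viewer there is one more tool, called after "Request:" by a JSON object that holds its "name" and its "arguments". send_rows: Moves the arm, as the interface text tells. Its arguments: {"type":"object","properties":{"moves":{"type":"array","items":{"type":"array"}}},"required":["moves"]}

```bash
mkdir -p pics; ls; python3 - <<'E'
from plant import bot, viewer, find_in, spot_point
import cv2
o=bot.get_obs();print({k:o[k] for k in o})
for c in("scene","top"):
    cv2.imwrite(f"pics/{c}0.png",viewer.capture(c)); print(viewer.camera_model(c))
    for t in("holder","bridge","plate","thumb","leaf","bowl","ring_cone","bangle","polish_brush"):
        try: print(c,t,[(r['conf'],r['point']) for r in spot_point(c,t)][:3])
        except Exception as e: print(t,e)
    print([(r['conf'],r['extent']) for r in find_in(c,"plate")])
E
```

```text
pics
{'time': 0.0, 'joint_positions': array([-1.27396310e+00,  3.42694502e-01,  1.52502006e+00, -3.79818661e-05,
        1.27540168e+00, -1.45999790e-01]), 'dq': array([-0.00101311, -0.00100525,  0.00083655,  0.00085236,  0.0004387 ,
       -0.00101116]), 'tau': array([-4.21807817e-05, -4.31248999e+01, -2.44220692e+01,  7.18009262e-02,
        5.58930205e-02, -1.33178100e-04]), 'tool_pos': array([ 224.86149333, -473.98849837,  248.05852508]), 'tcp_rot': array([-1.57230899e+00,  1.85720783e-04, -2.69874869e+00]), 'contact_force': array([-0.51946619, -0.5608144 , -0.45972158]), 'moment': array([-0.00157997,  0.03155501, -0.03545128]), 'grip_width': 92.04733046916373}
{'fx': 436.43177213737516, 'fy': 436.43177213737516, 'cx': 316.2410895180499, 'cy': 193.54735316922415, 'rvec': array([ 2.46920647,  0.82547601, -0.22483867]), 'tvec': array([-432.11201507, -237.80928857, 1147.92779776])}
scene holder [(0.84, [347.9, 225.9])]
scene bridge []
scene plate [(0.76, [313.6, 200.9]), (0.63, [263.3, 164.9]), (0.62, [201.0, 209.2])]
scene thumb [(0.72, [308.2, 196.0]), (0.66, [207.8, 216.8]), (0.6
[... 563 characters left out ...]
rray([-27.37174606, 535.18241603, 898.16945706])}
top holder [(0.64, [320.4, 207.5])]
top bridge [(0.48, [318.9, 173.3]), (0.3, [266.8, 210.4])]
top plate [(0.8, [378.1, 290.3]), (0.68, [317.6, 205.6]), (0.56, [305.0, 277.3])]
top thumb [(0.92, [316.6, 214.2]), (0.89, [298.9, 271.7]), (0.82, [381.7, 275.5])]
leaf it knows: bangle, bowl, bridge, holder, plate, polish_brush, ring_cone, thumb
top bowl [(0.61, [268.0, 208.2]), (0.29, [266.6, 159.8])]
top ring_cone [(0.78, [367.2, 169.5]), (0.69, [270.7, 156.0])]
top bangle [(0.67, [268.3, 159.6])]
top polish_brush [(0.89, [414.3, 220.9])]
[(0.76, [317.8, 203.1, 28.6, 52.5]), (0.71, [308.9, 282.6, 57.9, 52.5]), (0.61, [375.7, 294.5, 36.2, 52.3])]
```

```bash
python3 - <<'E'
import cv2
a=cv2.imread("pics/scene0.png")[110:330,150:450]; cv2.imwrite("pics/s1.png",cv2.resize(a,None,fx=2.6,fy=2.6,interpolation=2))
a=cv2.imread("pics/top0.png")[110:330,220:470]; cv2.imwrite("pics/t1.png",cv2.resize(a,None,fx=2.7,fy=2.7,interpolation=2))
E
```

```text
(no output)
```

View pics/s1.png

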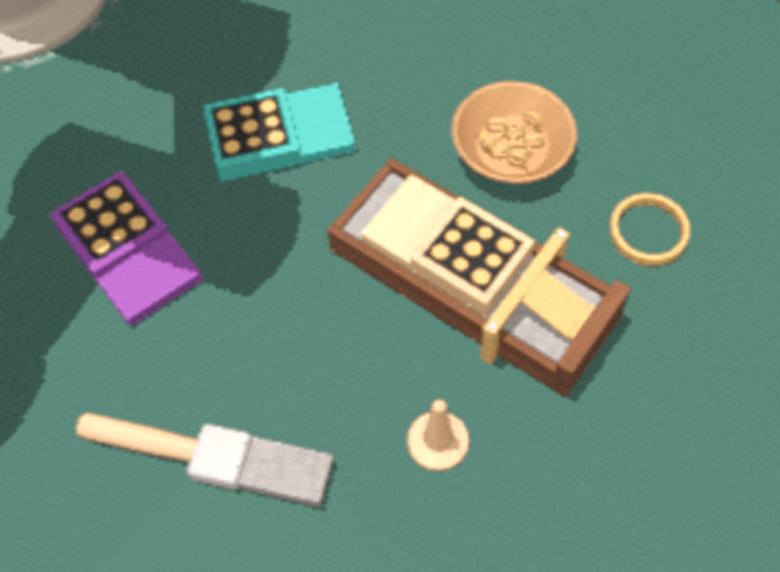

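View pics/t1.png

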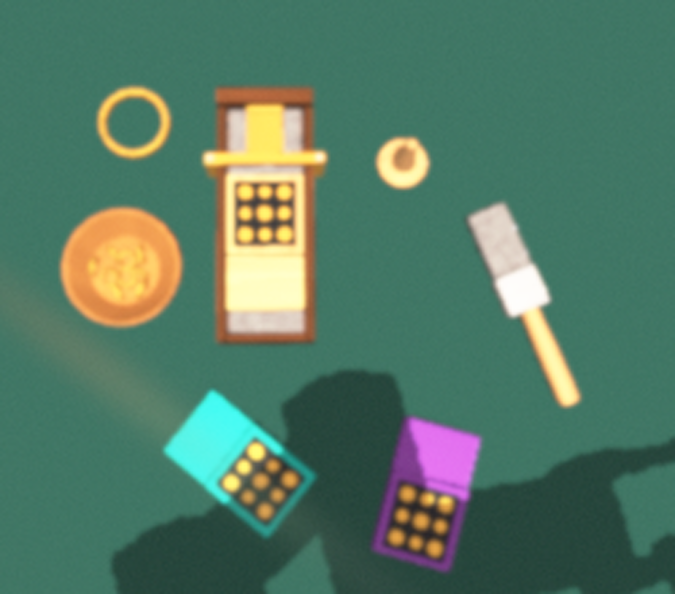

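The light-wood plate in the holder channel (top px ≈ 318,205) is the one meant. The turquoise plate (≈305,280) and the purple one (≈378,290) are loose on the table and are look-alikes. Next, an enlarged crop to confirm this and to fit the pose.

```bash
python3 - <<'E'
import cv2
a=cv2.imread("pics/top0.png")[138:242,270:370]; cv2.imwrite("pics/t2.png",cv2.resize(a,None,fx=5.7,fy=5.7,interpolation=2))
a=cv2.imread("pics/scene0.png")[165:265,270:400]; cv2.imwrite("pics/s2.png",cv2.resize(a,None,fx=5.7,fy=5.7,interpolation=2))
E
```

```text
(no output)
```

View pics/t2.png

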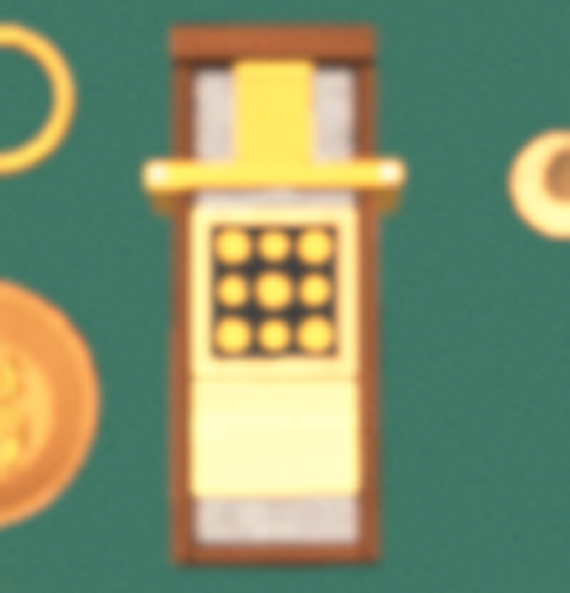

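View pics/s2.png

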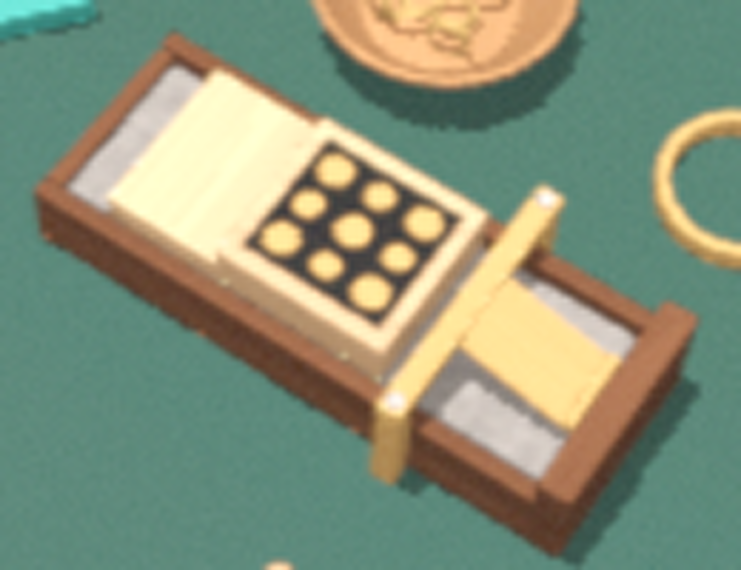

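```bash
cat > fit.py <<'E'
from plant import bot, viewer
import numpy as np, cv2
from scipy.optimize import least_squares
s=5.7
T=[((-150,0,34),(172,563),(378,563)),((75,0,50),(171,60),(376,60)),((90,0,50),(170,26),(376,26))]
S=[((-150,0,34),(172,35),(38,190)),((75,0,50),(665,303),(540,485)),((90,0,50),(695,320),(567,503))]
obs=[]
for cam,off,L in(("top",(270,138),T),("scene",(270,165),S)):
    for p,l,r in L:
        for sg,q in((46,l),(-46,r)): obs.append((cam,'h',(p[0],sg,p[2]),q,off))
for cam,off,L in(("top",(270,138),[(0,54,(191,379),(360,379)),(-50,44,(191,496),(361,496)),(75,54,(190,206),(360,206))]),
  ("scene",(270,165),[(0,54,(325,122),(220,252)),(-50,44,(215,70),(110,192)),(75,54,(487,215),(378,360))])):
    for x,z,l,r in L:
        for sg,q in((36,l),(-36,r)): obs.append((cam,'p',(x,sg,z),q,off))
for x,q1,q2 in((14,(145,187),(403,187)),(24,(147,160),(403,160))):
    obs.append(("top",'h',(x,56,57),q1,(270,138)));obs.append(("top",'h',(x,-56,57),q2,(270,138)))
CM={c:viewer.camera_model(c) for c in("top","scene")}
def proj(c,P):
    m=CM[c];K=np.array([[m['fx'],0,m['cx']],[0,m['fy'],m['cy']],[0,0,1]])
    return cv2.projectPoints(np.float64(P).reshape(-1,3),m['rvec'],m['tvec'],K,None)[0].reshape(-1,2)
def res(v,cams=("top","scene")):
    X,Y,a,p=v;R=np.array([[np.cos(a),-np.sin(a)],[np.sin(a),np.cos(a)]]);out=[]
    for c,k,P,q,off in obs:
        if c not in cams: continue
        P=np.array(P,float)
        if k=='p':P[0]+=p
        w=np.r_[R@P[:2]+[X,Y],P[2]]
        out.append(proj(c,w)[0]-(np.array(q)/s-.4+off))
    return np.ravel(out)
if __name__=="__main__":
  for cams in(("top","scene"),("top",),("scene",)):
    f=least_squares(res,[520,0,0,-80],args=(cams,),loss='soft_l1')
    print(cams,f.x.round(3),'rms px',np.sqrt((res(f.x,cams)**2).mean()).round(2))
    if len(cams)==2: print(res(f.x).reshape(-1,2).round(1).tolist())
E
python3 fit.py
```

```text
('top', 'scene') [ 6.08423e+02  5.97500e+00  2.90000e-02 -7.06710e+01] rms px 0.55
[[-0.3, -0.2], [0.3, -0.3], [0.1, -0.5], [0.2, -0.6], [0.3, -0.2], [0.1, -0.3], [0.1, -0.6], [-1.3, 0.2], [-0.2, -0.9], [-1.5, -0.0], [0.7, -0.2], [0.1, 0.8], [0.1, -0.4], [-0.5, -0.5], [0.2, -0.5], [-0.7, -0.6], [0.5, 0.5], [-0.7, 0.4], [-0.4, -0.7], [-1.3, -0.2], [0.3, -0.1], [-0.7, 1.0], [0.2, 0.1], [0.5, -0.8], [0.4, -0.2], [-0.3, -0.3], [0.0, 0.6], [-0.4, 0.5]]
('top',) [ 6.07989e+02  5.91700e+00  3.10000e-02 -7.08520e+01] rms px 0.39
('scene',) [609.041   6.014  -6.256 -70.78 ] rms px 0.65
```

Request:
{"name": "send_rows", "arguments": {"moves": [[[0,0,0],[0,8,0],0],[[0,0,0],[0,8,0],0],[[0,0,0],[0,7.7,0],0],[[0,0,0],[0,0,0],0]]}}

```text
time: 1.5
tool_pos: [225.0, -474.4, 248.8]
tcp_rot: [-1.571, 0.0, -3.124]
contact_force: [0.8, 0.0, 0.3]
grip_width: 56.3
```

```bash
cat > st.py <<'E'
from plant import bot
import numpy as np
from scipy.spatial.transform import Rotation as Ro
H=np.array([608.4,6.0]);a=0.029;p=-70.7
def st(t=None):
    o=bot.get_obs();R=Ro.from_euler('xyz',o['tcp_rot']);P=o['tool_pos']
    d=P[:2]-H;h=np.array([np.cos(a)*d[0]+np.sin(a)*d[1],-np.sin(a)*d[0]+np.cos(a)*d[1]])
    tip=P+R.apply([0,22,0]); 
    print('t',round(o['time'],2),'tcp',P.round(1),'rpy',o['tcp_rot'].round(4),'holder xy',h.round(1),'tip',tip.round(1),'F',o['contact_force'].round(1),'w',round(o['grip_width'],1))
    if t is not None:
        w=np.r_[H+[np.cos(a)*t[0]-np.sin(a)*t[1],np.sin(a)*t[0]+np.cos(a)*t[1]],t[2]]
        print('to go tool',R.inv().apply(w-P).round(1))
        G=Ro.from_euler('xyz',[-np.pi/2,0,a-np.pi]); print('rot',np.degrees((R.inv()*G).as_rotvec()).round(2))
E
python3 -c "
from st import *
st([-84.7,0,120]);"
```

```text
t 1.5 tcp [ 225.  -474.4  248.8] rpy [-1.5707  0.     -3.1238] holder xy [-397.2 -469. ] tip [ 225.  -474.4  226.8] F [0.8 0.  0.3] w 56.3
to go tool [-307.3  128.7 -472.5]
rot [-0.   -0.64  0.  ]
```

Request:
{"name": "send_rows", "arguments": {"moves": [[[-25.6,0,-39.4],[0,-0.6,0],0],[[-25.6,0,-39.4],[0,0,0],0],[[-25.6,0,-39.4],[0,0,0],0],[[-25.6,0,-39.4],[0,0,0],0],[[-25.6,0,-39.4],[0,0,0],0],[[-25.6,0,-39.4],[0,0,0],0],[[-25.6,0,-39.4],[0,0,0],0],[[-25.6,0,-39.4],[0,0,0],0],[[-25.6,0,-39.4],[0,0,0],0],[[-25.6,0,-39.4],[0,0,0],0],[[-25.6,0,-39.4],[0,0,0],0],[[-25.6,0,-39.4],[0,0,0],0],[[0,30,0],[0,0,0],0],[[0,30,0],[0,0,0],0],[[0,30,0],[0,0,0],0],[[0,0,0],[0,0,0],0]]}}

```text
time: 3.5
tool_pos: [521.3, 27.3, 157.5]
tcp_rot: [-1.567, 0.007, -3.06]
contact_force: [0.7, 0.3, 0.7]
grip_width: 0.4
```

```bash
python3 -c "
from st import *
st([-84.7,0,75]);
from plant import viewer
import cv2
for c in('scene','top','wrist'): cv2.imwrite(f'pics/{c}3.png',viewer.capture(c))
a=cv2.imread('pics/scene3.png')[120:280,250:420]
b=cv2.imread('pics/wrist3.png')
cv2.imwrite('pics/c3.png',cv2.resize(a,None,fx=3.7,fy=3.7,interpolation=2))
"
```

```text
t 3.5 tcp [521.3  27.3 157.5] rpy [-1.567   0.0068 -3.0602] holder xy [-86.5  23.8] tip [521.4  27.3 135.5] F [0.7 0.3 0.7] w 0.4
to go tool [ 0.  82.6 23.6]
rot [-0.21  3.   -0.4 ]
```

View pics/c3.png

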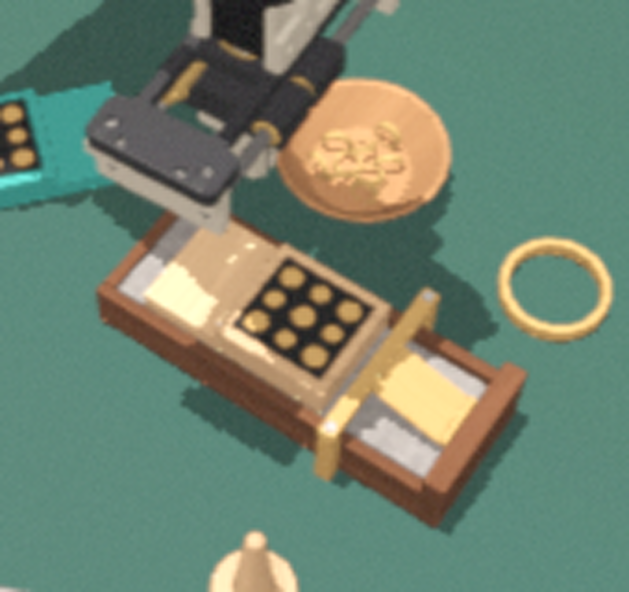

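View pics/wrist3.png

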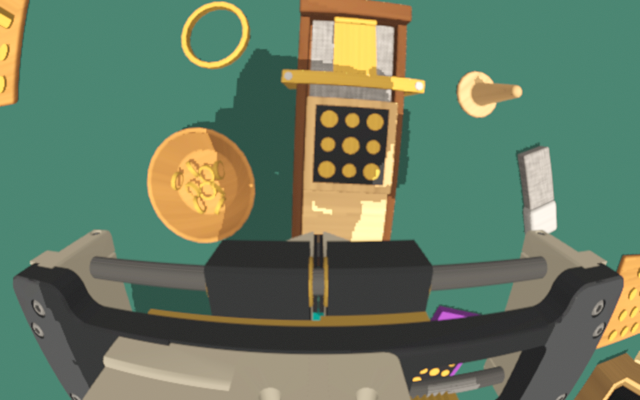

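The scene picture shows the closed fingers above the channel, about 24 mm too far towards the bowl. The wrist view shows the plate's pad in front, at about (340,215). I'll correct and descend.

Request:
{"name": "send_rows", "arguments": {"moves": [[[0,20,12],[0,1.5,0],0],[[0,20,12],[0,1.5,0],0],[[0,20,0],[-0.2,0,-0.4],0],[[0,12,0],[0,0,0],0],[[0,0,0],[0,0,0],0],[[0,0,0],[0,0,0],0]]}}

```text
time: 4.4
tool_pos: [530.8, 2.5, 93.1]
tcp_rot: [-1.569, 0.019, -3.112]
contact_force: [0.4, 0.4, 0.6]
grip_width: 0.7
```

```bash
python3 -c "
from st import *
st([-84.7,0,68]);"
```

```text
t 4.4 tcp [530.8   2.5  93.1] rpy [-1.5686  0.0195 -3.1116] holder xy [-77.7  -1.3] tip [531.2   2.4  71.1] F [0.4 0.4 0.6] w 0.7
to go tool [ 7.5 24.9 -1.4]
rot [-0.13  0.05 -1.12]
```

Request:
{"name": "send_rows", "arguments": {"moves": [[[4,5,-1],[-0.1,0,-1.1],0],[[3,6,0],[0,0,0],0],[[0,0,0],[0,0,0],0]]}}

```text
time: 4.78
tool_pos: [523.8, 3.7, 82.2]
tcp_rot: [-1.57, 0.0, -3.111]
contact_force: [-0.1, -0.5, -0.0]
grip_width: 0.6
```

```bash
python3 -c "
from st import *
st([-84.7,0,68]);"
```

```text
t 4.78 tcp [523.8   3.7  82.2] rpy [-1.5702e+00  5.0000e-04 -3.1107e+00] holder xy [-84.7   0.1] tip [523.8   3.7  60.2] F [-0.1 -0.5 -0. ] w 0.6
to go tool [ 0.  14.2  0.1]
rot [-0.03  0.11 -0.03]
```

Request:
{"name": "send_rows", "arguments": {"moves": [[[0,7,0],[0,0,0],0],[[0,6,0],[0,0,0],0],[[0,0,0],[0,0,0],0]]}}

```text
time: 5.15
tool_pos: [523.8, 3.6, 68.2]
tcp_rot: [-1.57, 0.001, -3.111]
contact_force: [-0.2, -0.3, -0.6]
grip_width: 0.3
```

Request:
{"name": "send_rows", "arguments": {"moves": [[[0,2,0],[0,0,0],0],[[0,2,0],[0,0,0],0]]}}

```text
time: 5.4
tool_pos: [524.0, 3.6, 64.5]
tcp_rot: [-1.57, 0.001, -3.111]
contact_force: [-2.5, -0.2, 6.6]
grip_width: 0.4
```

Request:
{"name": "send_rows", "arguments": {"moves": [[[0,2,0],[0,0,0],0]]}}

```text
time: 5.52
tool_pos: [524.0, 3.6, 63.1]
tcp_rot: [-1.57, 0.001, -3.111]
contact_force: [-3.2, 0.3, 7.0]
grip_width: 0.3
```

```bash
python3 -c "
from st import *
st([-84.7,0,57.5]);"
```

```text
t 5.53 tcp [524.    3.6  63.1] rpy [-1.5700e+00  1.2000e-03 -3.1108e+00] holder xy [-84.5   0. ] tip [524.    3.6  41.1] F [-3.2  0.3  7. ] w 0.3
to go tool [0.2 5.6 0. ]
rot [-0.04  0.1  -0.07]
```

Request:
{"name": "send_rows", "arguments": {"moves": [[[0.3,2,0],[0,0,0],0],[[0.3,2,0],[0,0,0],0],[[0.3,1.5,0],[0,0,0],0]]}}

```text
time: 5.9
tool_pos: [523.9, 3.6, 60.2]
tcp_rot: [-1.57, 0.004, -3.111]
contact_force: [-2.2, 0.4, 9.6]
grip_width: 0.3
```

```bash
python3 -c "
from st import *
st([-84.7,0,57.5]);
from plant import viewer
import cv2
cv2.imwrite('pics/s5.png',cv2.resize(viewer.capture('scene')[120:280,250:420],None,fx=3.7,fy=3.7,interpolation=2))
"
```

```text
t 5.9 tcp [523.9   3.6  60.2] rpy [-1.5696  0.0044 -3.1106] holder xy [-84.5   0. ] tip [524.    3.6  38.2] F [-2.2  0.4  9.6] w 0.3
to go tool [0.2 2.7 0. ]
rot [-0.07  0.11 -0.25]
```

View pics/s5.png

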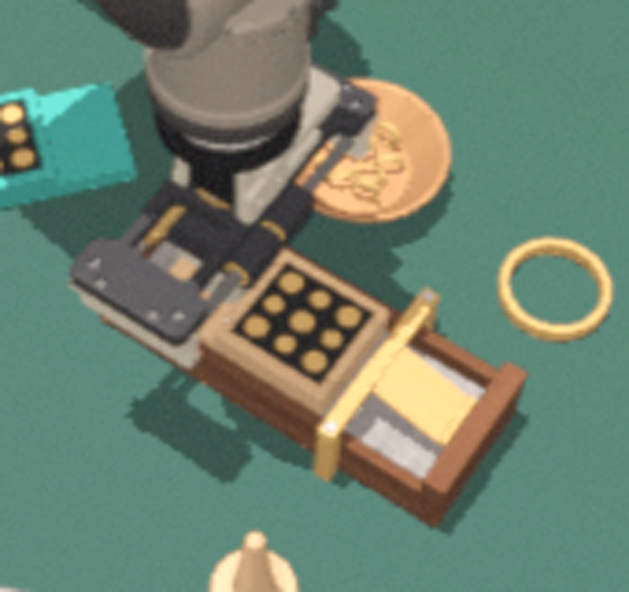

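Request:
{"name": "send_rows", "arguments": {"moves": [[[0.3,3,0],[0,0,-0.2],0],[[0.3,3,0],[0,0,0],0]]}}

```text
time: 6.2
tool_pos: [523.9, 3.6, 56.7]
tcp_rot: [-1.569, 0.004, -3.11]
contact_force: [-4.1, 1.3, 14.0]
grip_width: 0.7
```

```bash
python3 -c "
from st import *
st([-84.7,0,57.5]);"
```

```text
t 6.2 tcp [523.9   3.6  56.7] rpy [-1.5692  0.0035 -3.1105] holder xy [-84.5   0. ] tip [524.    3.6  34.7] F [-4.1  1.3 14. ] w 0.7
to go tool [ 0.2 -0.8  0. ]
rot [-0.09  0.12 -0.2 ]
```

Request:
{"name": "send_rows", "arguments": {"moves": [[[-2,1,0],[0,0,-0.1],0],[[-3,1.2,0],[0,0,0],0],[[-3,1.2,0],[0,0,0],0]]}}

```text
time: 6.58
tool_pos: [525.2, 3.8, 55.1]
tcp_rot: [-1.569, -0.013, -3.109]
contact_force: [-11.7, -2.2, 14.0]
grip_width: 0.6
```

```bash
python3 -c "
from st import *
st([-60,0,57]);"
```

```text
t 6.58 tcp [525.2   3.8  55.1] rpy [-1.5694 -0.0128 -3.1091] holder xy [-83.2   0.2] tip [525.    3.8  33.1] F [-11.7  -2.2  14. ] w 0.6
to go tool [-23.2  -2.2   0.3]
rot [-0.08  0.2   0.73]
```

Request:
{"name": "send_rows", "arguments": {"moves": [[[-3,0,0],[0,0,0.7],0],[[-4,0.6,0],[0,0,0],0]]}}

```text
time: 6.82
tool_pos: [527.0, 4.0, 55.5]
tcp_rot: [-1.57, -0.012, -3.108]
contact_force: [-11.1, -1.4, 14.6]
grip_width: 0.4
```

```bash
python3 -c "
from st import *
st([-60,0,57]);
from plant import viewer
import cv2
cv2.imwrite('pics/s6.png',cv2.resize(viewer.capture('scene')[120:280,250:420],None,fx=3.7,fy=3.7,interpolation=2))
cv2.imwrite('pics/w6.png',viewer.capture('wrist'))
"
```

```text
t 6.83 tcp [527.    4.   55.5] rpy [-1.5697 -0.0119 -3.1082] holder xy [-81.4   0.3] tip [526.7   4.   33.5] F [-11.1  -1.4  14.6] w 0.4
to go tool [-21.4  -1.8   0.4]
rot [-0.06  0.25  0.68]
```

View pics/s6.png

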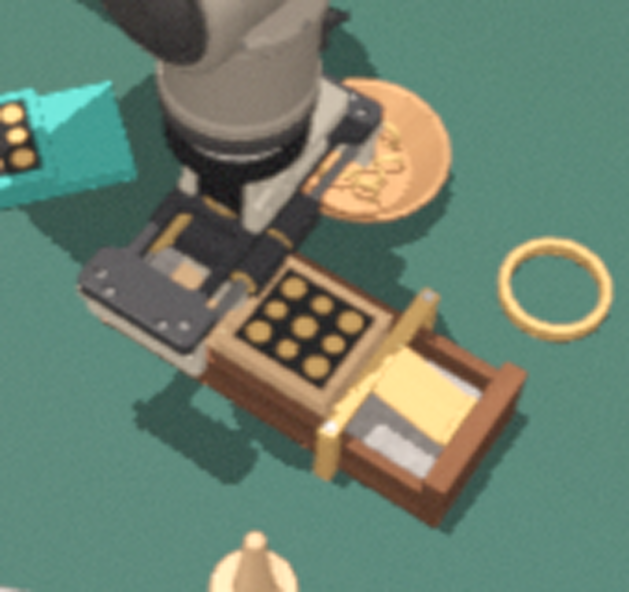

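View pics/w6.png

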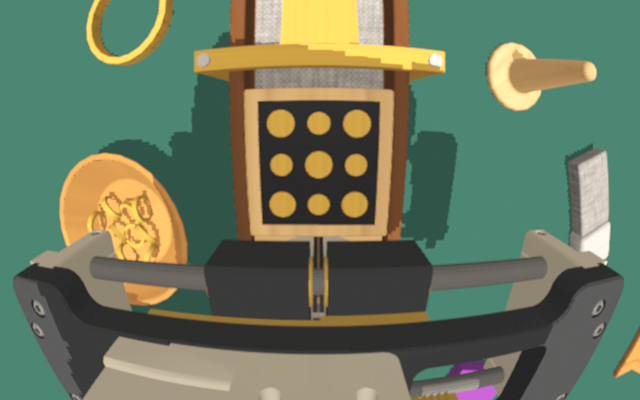

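The scene and wrist pictures show the plate straight in the channel, its front edge just short of the bridge (wrist ≈ 320,90), with the bed about 9–10 mm down. Sliding on.

Request:
{"name": "send_rows", "arguments": {"moves": [[[-5,0.7,0],[0,0.2,0.5],0],[[-5,0.8,0],[0,0,0.3],0],[[-5,0.8,0],[0,0,0.3],0]]}}

```text
time: 7.3
tool_pos: [533.6, 4.7, 55.0]
tcp_rot: [-1.571, -0.011, -3.11]
contact_force: [-14.4, -1.9, 21.0]
grip_width: 0.3
```

```bash
python3 -c "
from st import *
st([-60,0,57]);"
```

```text
t 7.3 tcp [533.6   4.7  55. ] rpy [-1.5706 -0.0113 -3.1103] holder xy [-74.8   0.8] tip [533.3   4.6  33. ] F [-14.4  -1.9  21. ] w 0.3
to go tool [-14.8  -2.1   0.9]
rot [-0.01  0.13  0.65]
```

Request:
{"name": "send_rows", "arguments": {"moves": [[[-5,-0.2,0.3],[0,0,0.5],0],[[-5,0.3,0.3],[0,0,0.3],0],[[-5,0.6,0],[0,0,0.3],0]]}}

```text
time: 7.68
tool_pos: [540.9, 4.9, 56.1]
tcp_rot: [-1.572, -0.008, -3.109]
contact_force: [-10.2, -1.0, 14.0]
grip_width: 0.7
```

```bash
python3 -c "
from st import *
st([-60,0,56]);"
```

```text
t 7.67 tcp [540.9   4.9  56.1] rpy [-1.5717 -0.0085 -3.1092] holder xy [-67.5   0.9] tip [540.7   5.   34.1] F [-10.2  -1.   14. ] w 0.7
to go tool [-7.5  0.   0.9]
rot [0.05 0.19 0.49]
```

Request:
{"name": "send_rows", "arguments": {"moves": [[[-6,0.8,0.3],[0,0.1,0.4],0],[[-6,0.8,0.3],[0,0,0.3],0],[[-6,0.8,0],[0,0,0.3],0]]}}

```text
time: 8.05
tool_pos: [551.6, 5.3, 55.4]
tcp_rot: [-1.573, -0.007, -3.11]
contact_force: [-10.9, -0.8, 13.3]
grip_width: 0.8
```

```bash
python3 -c "
from st import *
st([-60,0,56]);
from plant import viewer
import cv2
cv2.imwrite('pics/s8.png',cv2.resize(viewer.capture('scene')[120:280,250:420],None,fx=3.7,fy=3.7,interpolation=2))
"
```

```text
t 8.05 tcp [551.6   5.3  55.4] rpy [-1.5728 -0.0073 -3.1099] holder xy [-56.8   0.9] tip [551.4   5.3  33.4] F [-10.9  -0.8  13.3] w 0.8
to go tool [ 3.2 -0.6  0.9]
rot [0.11 0.15 0.42]
```

View pics/s8.png

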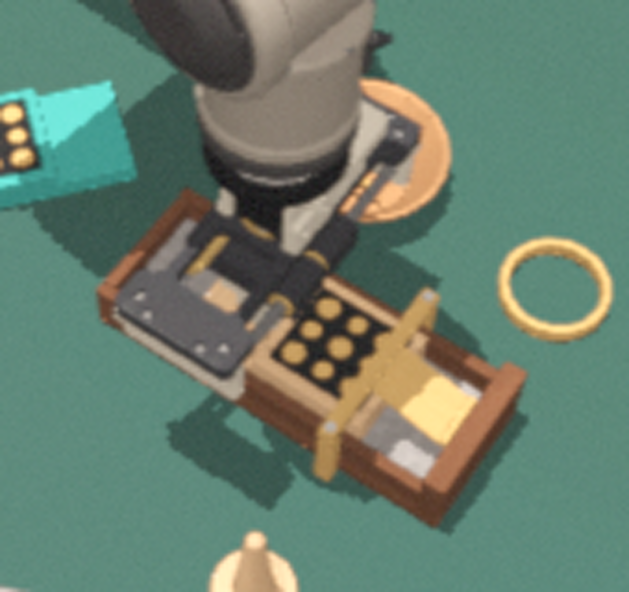

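The plate's front edge has passed under the bridge (crop ≈ 375,405), level and straight. I'll keep going.

Request:
{"name": "send_rows", "arguments": {"moves": [[[-6,0.4,0.3],[-0.1,0.1,0.4],0],[[-6,0.8,0.3],[0,0,0.3],0],[[-6,0.8,0.2],[0,0,0.3],0],[[-6,0.8,0],[0,0,0.3],0]]}}

```text
time: 8.6
tool_pos: [566.4, 5.8, 55.3]
tcp_rot: [-1.576, -0.005, -3.11]
contact_force: [-11.4, -1.5, 14.7]
grip_width: 0.5
```

```bash
python3 -c "
from st import *
st([-9.5,0,56]);"
```

```text
t 8.6 tcp [566.4   5.8  55.3] rpy [-1.576  -0.0054 -3.1103] holder xy [-42.   1.] tip [566.3   5.9  33.3] F [-11.4  -1.5  14.7] w 0.5
to go tool [-32.5  -0.9   1.1]
rot [0.3  0.13 0.31]
```

Request:
{"name": "send_rows", "arguments": {"moves": [[[-6,0.4,0.3],[0.2,0.1,0.4],0],[[-6,0.8,0.3],[0.1,0,0.3],0],[[-6,0.8,0.2],[0.1,0,0.3],0],[[-6,0.8,0.2],[0,0,0.3],0]]}}

```text
time: 9.1
tool_pos: [581.0, 6.0, 55.4]
tcp_rot: [-1.57, -0.004, -3.111]
contact_force: [-12.5, -1.4, 14.0]
grip_width: 0.5
```

```bash
python3 -c "
from st import *
st([-9.5,0,56]);
from plant import viewer
import cv2
cv2.imwrite('pics/s9.png',cv2.resize(viewer.capture('scene')[120:280,250:420],None,fx=3.7,fy=3.7,interpolation=2))
"
```

```text
t 9.1 tcp [581.    6.   55.4] rpy [-1.5701 -0.0039 -3.1107] holder xy [-27.3   0.8] tip [581.    6.   33.4] F [-12.5  -1.4  14. ] w 0.5
to go tool [-17.8  -0.7   0.9]
rot [-0.04  0.11  0.22]
```

View pics/s9.png

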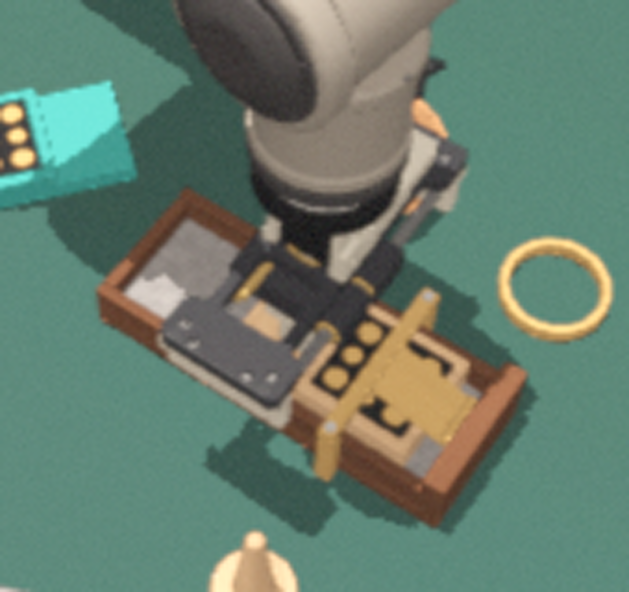

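Request:
{"name": "send_rows", "arguments": {"moves": [[[-6,0.5,0.3],[0,0.1,0.3],0],[[-6,0.8,0.3],[0,0,0.3],0],[[-5,0.8,0.2],[0,0,0.3],0],[[-5,0.8,0.1],[0,0,0.3],0]]}}

```text
time: 9.65
tool_pos: [586.4, 6.3, 55.3]
tcp_rot: [-1.572, -0.022, -3.11]
contact_force: [-17.8, -1.8, 20.2]
grip_width: 0.3
```

```bash
python3 -c "
from st import *
st([-9.5,0,56]);"
```

```text
t 9.65 tcp [586.4   6.3  55.3] rpy [-1.572  -0.0217 -3.1102] holder xy [-22.    0.9] tip [585.9   6.3  33.3] F [-17.8  -1.8  20.2] w 0.3
to go tool [-12.5  -1.    0.9]
rot [0.07 0.13 1.24]
```

```bash
python3 -c "
from st import *
from plant import viewer
import cv2
cv2.imwrite('pics/s10.png',cv2.resize(viewer.capture('scene')[180:270,290:410],None,fx=6,fy=6,interpolation=2))
cv2.imwrite('pics/w10.png',viewer.capture('wrist'))
st()
"
```

```text
t 9.75 tcp [586.6   6.3  55.3] rpy [-1.572  -0.0213 -3.1103] holder xy [-21.8   0.9] tip [586.1   6.3  33.3] F [-17.1  -2.2  19.9] w 0.5
```

View pics/s10.png

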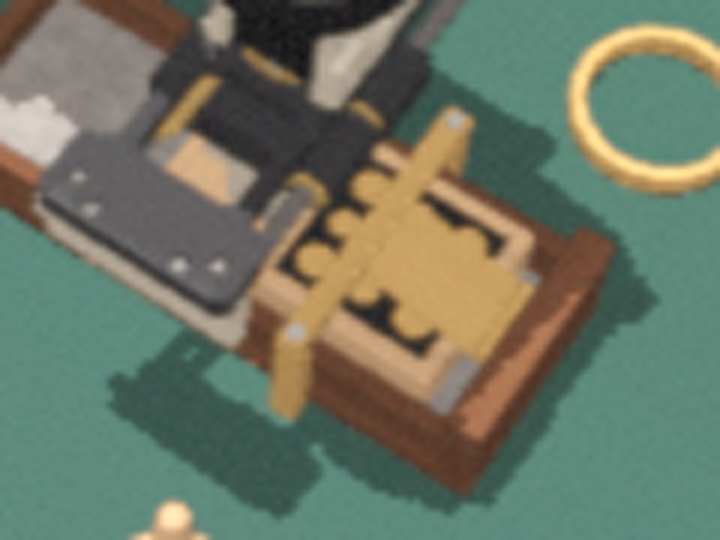

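View pics/w10.png

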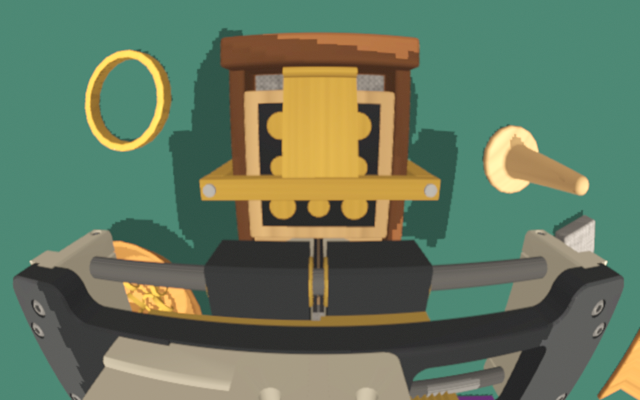

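Request:
{"name": "send_rows", "arguments": {"moves": [[[-5,-0.6,0.3],[0,0.1,1.2],0],[[-6,0,0.3],[0,0,0.6],0]]}}

```text
time: 10.0
tool_pos: [590.3, 6.4, 56.2]
tcp_rot: [-1.573, -0.006, -3.111]
contact_force: [-13.9, 0.1, 11.2]
grip_width: 0.4
```

```bash
python3 -c "
from st import *
st([-9.5,0,56]);"
```

```text
t 10.0 tcp [590.3   6.4  56.2] rpy [-1.5731 -0.0059 -3.1113] holder xy [-18.1   0.9] tip [590.2   6.4  34.2] F [-13.9   0.1  11.2] w 0.4
to go tool [-8.6  0.1  0.9]
rot [0.13 0.07 0.34]
```

Moving again once the press was eased.

Request:
{"name": "send_rows", "arguments": {"moves": [[[-6,0.4,0.3],[0,0.1,0.5],0],[[-6,0.5,0.3],[0,0,0.4],0]]}}

```text
time: 10.25
tool_pos: [595.0, 6.5, 55.3]
tcp_rot: [-1.574, -0.007, -3.112]
contact_force: [-14.1, -1.0, 12.3]
grip_width: 0.3
```

```bash
python3 -c "
from st import *
st([-9.5,0,56]);"
```

```text
t 10.25 tcp [595.    6.5  55.3] rpy [-1.5743 -0.0071 -3.1121] holder xy [-13.4   0.9] tip [594.9   6.6  33.3] F [-14.1  -1.   12.3] w 0.3
to go tool [-3.9 -0.7  0.9]
rot [0.2  0.03 0.41]
```

Request:
{"name": "send_rows", "arguments": {"moves": [[[-6,0,0.2],[0.1,0,0.5],0],[[-5,0.3,0],[0,0,0.4],0],[[-5,0.3,0],[0,0,0.4],0]]}}

```text
time: 10.62
tool_pos: [597.8, 6.6, 55.3]
tcp_rot: [-1.573, -0.016, -3.111]
contact_force: [-19.7, -2.4, 18.3]
grip_width: 0.2
```

```bash
python3 -c "
from st import *
from plant import viewer
import cv2
st([-9.5,0,56]);
cv2.imwrite('pics/s11.png',cv2.resize(viewer.capture('scene')[180:270,290:410],None,fx=6,fy=6,interpolation=2))
cv2.imwrite('pics/w11.png',viewer.capture('wrist'))
"
```

```text
t 10.62 tcp [597.8   6.6  55.3] rpy [-1.5734 -0.0155 -3.1106] holder xy [-10.5   0.9] tip [597.5   6.7  33.3] F [-19.7  -2.4  18.3] w 0.2
to go tool [-1.  -0.8  0.9]
rot [0.15 0.11 0.89]
```

View pics/s11.png

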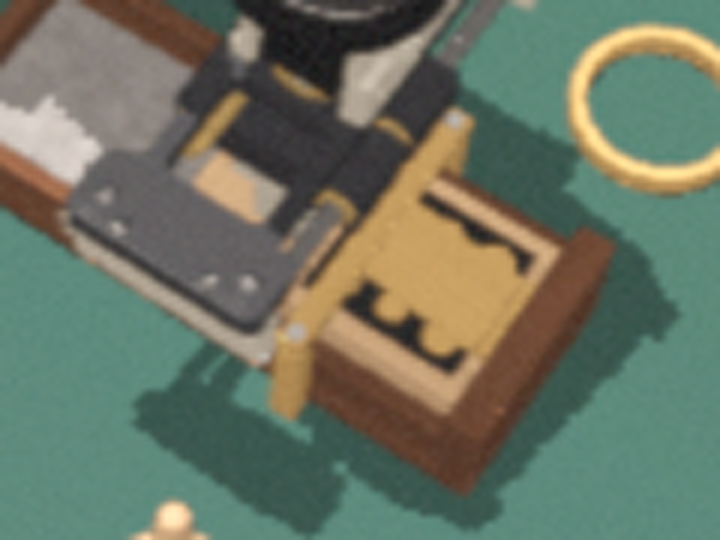

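View pics/w11.png

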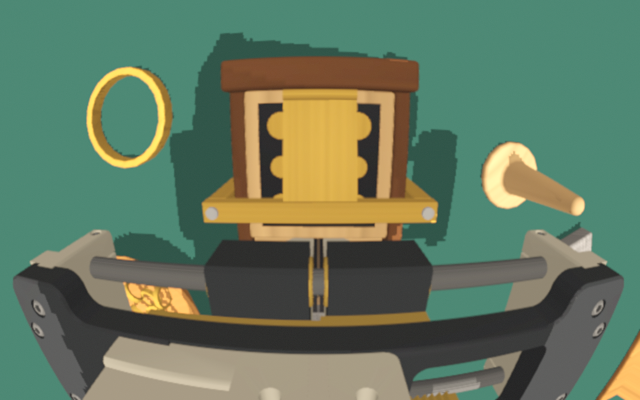

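The wrist and scene views show no felt left between the plate front and the end stop (wrist ≈ 320,90). One more push to make sure, with a lighter press, then lift straight up.

Request:
{"name": "send_rows", "arguments": {"moves": [[[-5,-0.4,0],[0,0,0.8],0],[[-6,0,0],[0,0,0.5],0],[[-6,0,0],[0,0,0.5],0]]}}

```text
time: 11.1
tool_pos: [598.0, 6.6, 55.3]
tcp_rot: [-1.574, -0.023, -3.109]
contact_force: [-21.9, -2.9, 19.5]
grip_width: 0.7
```

```bash
python3 -c "
from st import *
st([-9.5,0,56]);
"
```

```text
t 11.1 tcp [598.    6.6  55.3] rpy [-1.5743 -0.0234 -3.1089] holder xy [-10.4   0.9] tip [597.5   6.7  33.3] F [-21.9  -2.9  19.5] w 0.7
to go tool [-0.9 -0.7  0.9]
rot [0.2  0.21 1.34]
```

Request:
{"name": "send_rows", "arguments": {"moves": [[[0,-2,0],[0,0,0],0],[[0,-3,0],[0,0,0],0],[[0,-4,0],[0,0,0],0],[[0,-5,0],[0,0,0],0]]}}

```text
time: 11.6
tool_pos: [597.8, 6.5, 71.0]
tcp_rot: [-1.574, -0.023, -3.109]
contact_force: [-0.5, 0.8, 0.9]
grip_width: 0.4
```

Request:
{"name": "send_rows", "arguments": {"moves": [[[0,-6,0],[0,0,0],0],[[2,-10,0],[0,0,0],0],[[10,-20,0],[0,0,0],0],[[20,-20,0],[0,0,0],0],[[40,-30,0],[0,0,0],0],[[50,-30,0],[0,0,0],0],[[50,-30,0],[0,0,0],0],[[0,0,0],[0,0,0],0]]}}

```text
time: 12.6
tool_pos: [424.7, 0.3, 228.4]
tcp_rot: [-1.573, -0.019, -3.109]
contact_force: [0.9, -0.3, -0.7]
grip_width: 0.1
```

```bash
python3 -c "
from st import *
from plant import viewer
import cv2
st();
cv2.imwrite('pics/s12.png',cv2.resize(viewer.capture('scene')[165:265,270:400],None,fx=5.7,fy=5.7,interpolation=2))
cv2.imwrite('pics/t12f.png',viewer.capture('top'))
cv2.imwrite('pics/t12.png',cv2.resize(cv2.imread('pics/t12f.png')[138:242,270:370],None,fx=5.7,fy=5.7,interpolation=2))
"
```

```text
t 12.6 tcp [4.247e+02 3.000e-01 2.284e+02] rpy [-1.5731 -0.0193 -3.109 ] holder xy [-183.8   -0.4] tip [4.243e+02 3.000e-01 2.064e+02] F [ 0.9 -0.3 -0.7] w 0.1
```

View pics/s12.png

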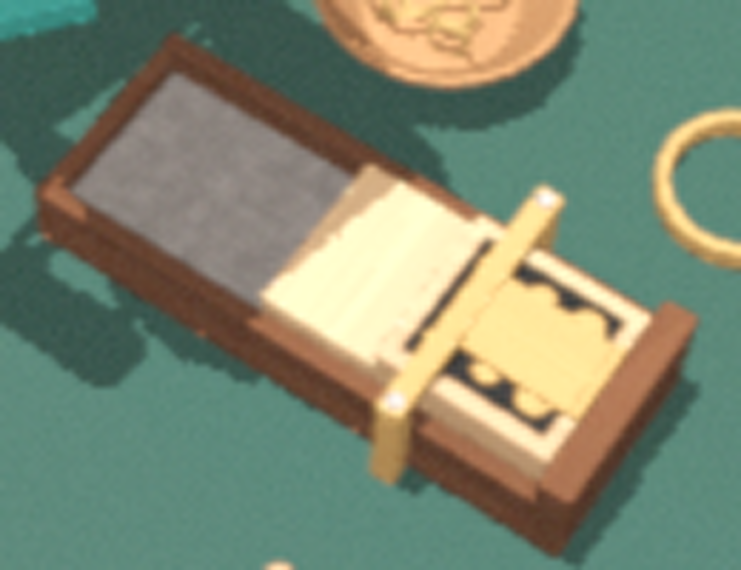

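View pics/t12.png

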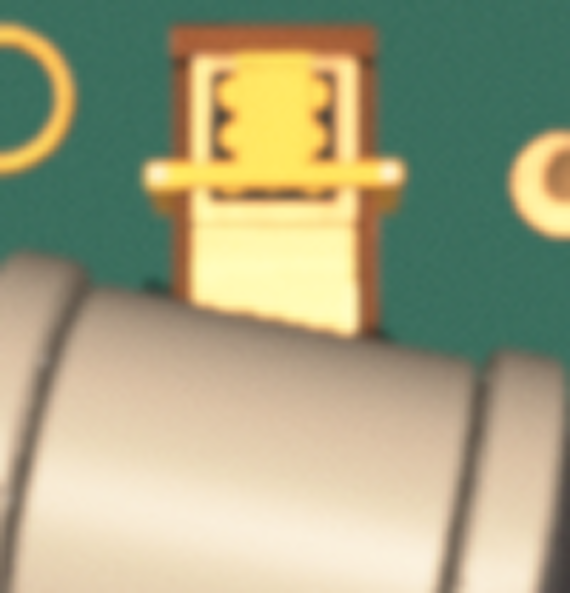

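Home, going by the pictures. I'll check the step numerically: top crop step edge ≈ (191,224)–(360,224), scene crop pad rear edge ≈ (373,165)/(262,297).

```bash
python3 - <<'E'
from fit import *
X,Y,a=608.4,6.0,.029
for p in(-6,-3,0,3):
    o=[]
    for c,off,P in(("top",(270,138),(p,36,49)),("top",(270,138),(p,-36,49)),("scene",(270,165),(p-50,36,39)),("scene",(270,165),(p-50,-36,39)),("scene",(270,165),(p+75,36,49)),("scene",(270,165),(p+75,-36,49))):
        w=[X+np.cos(a)*P[0]-np.sin(a)*P[1],Y+np.sin(a)*P[0]+np.cos(a)*P[1],P[2]]
        o.append(((proj(c,w)[0]-off+.4)*s).round(0).tolist())
    print(p,o)
E
```

```text
-6 [[193.0, 234.0], [356.0, 234.0], [353.0, 157.0], [245.0, 291.0], [635.0, 310.0], [532.0, 456.0]]
-3 [[193.0, 227.0], [356.0, 227.0], [359.0, 161.0], [251.0, 295.0], [642.0, 314.0], [539.0, 460.0]]
0 [[193.0, 221.0], [356.0, 220.0], [366.0, 165.0], [258.0, 299.0], [649.0, 319.0], [546.0, 465.0]]
3 [[193.0, 214.0], [356.0, 214.0], [372.0, 169.0], [265.0, 303.0], [656.0, 323.0], [553.0, 469.0]]
```

```bash
python3 -c "
from plant import bot
print(bot.close_job())"
```

```text
the job is handed in; nothing more can be done
None
```

The plate is home in its holder and the job is handed in; no verdict was reported. I pressed the light wood plate's thumb pad down with closed fingertips at 10–20 N. Keeping it pressed, I slid it under the bridge and leaf spring to the end stop, then lifted straight off and backed away.

**Checks that agreed:**
- **Plate position:** in the last pictures the plate's step fits holder x of about −1.5 to +2 mm, inside the −5 to +4 mm allowed. The plate is level and straight, with no felt visible between it and the end stop.
- **Bed depth:** the fingertip heights put the bed about 9–11 mm down during the slide, at times bottomed, so a bit beyond the suggested 7–10 mm.
- **Contact and time:** the tool force read about zero before handing in. The robot clock stood at about 12.7 s of the 35 s allowed.

**Checks that were off or not made:**
- **Stall:** the slide stalled about 12 mm short of home with the bed bottomed. It moved again once I eased the press.
- **Push force:** it reached 22 N on the final push at the stop, above the suggested 5–15 N.
- **Plate-to-bridge force:** I could not measure this directly.
- **Bystanders:** the bowl, ring cone and bangle look unmoved. The brush was outside my final crops, but the arm never worked near it.

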